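# Shift the stage-drive gearbox into the green slot

## Task

Push the orange-gripped gear lever on the grey gearbox out of its unmarked slot, through the H-shaped gate, and fully home into the slot marked with the green dot, without running it into either of the other two marked slots. Only push it with the outside of the fingers: never take it between them, and do not force it. Keep off the red stop button, leave everything else where it stands, and finish clear of the lever.

Things in the scene. Friction and masses are not known exactly. Their poses are not given: they have to be found in the camera images.
- gearbox: Grey gearbox fixed to the bench: 220 (x) by 260 (y) by 86 mm high, on a flange 240 by 280 mm; a blue motor 84 mm across sticks out 115 mm on its left. Origin: centre of the underside, on the bench, which is also the lever's pivot; x points from its near side (towards the robot) to its far side, y left, z up. The lever always starts in the near-left slot (x below 0, y above 0)
- gate_centre (a point): Centre of the gate plate's top, 100 mm above the bench, same axes as the gearbox. Plate 132 by 132 mm with an H of black slots: two slots along x at y = +24 (left) and -24 mm (right), joined by one cross lane along y at x = 0; so four blind slots, near and far, left and right. All about 18 mm wide, corners into the lane rounded 5 mm. The islands between are rigid. The near-left slot is unmarked
- lever_fore (a joint): Fore-aft tilt of the lever (rad): 0 = in the cross lane, + = towards the far (+x) slots, - = towards the near ones; hard stops at +0.26 and -0.26 are the slots' ends (fully home). Within 0.03 of 0 the shaft moves freely along the lane; when pushed sideways it also centres itself from about 0.05. Friction holds it where it is left (about 3 N at the grip moves it); no spring or detent
- lever_side (a joint): Sideways tilt of the lever (rad): + = towards the gearbox's left (+y), - = right; hard stops at +0.26 and -0.26. About +0.24 or -0.24 is the centre line of the left or right slots; from 0.22 to the stop at 0.26 the shaft passes freely between slot and lane. Same friction as lever_fore
- grip_mid (a point): Point on the lever's axis mid orange grip, 195 mm from the pivot; point z along the lever, up. Grip: round-ended rod 22 mm thick, 165 to 225 mm from the pivot; below it a 12 mm steel shaft. In the gearbox's frame the point is at x = 195 sin(fore), y = 195 cos(fore) sin(side), z = 195 cos(fore) cos(side) mm: in a slot's end about 50 mm off centre in x, 46 mm in y, 183 mm high
- shaft_at_gate (a point): Point on the lever's axis 96 mm from the pivot, where the shaft passes the gate plate. Fully home it is 25 mm from the cross lane's centre line and about 25 mm (level distance) from the dot of that slot
- green_dot: Green disc 20 mm across and 2 mm thick, lying flat on the gate plate just beyond the blind end of the slot it marks: at x = +50 or -50 mm, y = +24 or -24 mm in the gearbox's frame. Origin: its centre. It is the wanted slot: far-left, far-right or near-right
- yellow_dot: Yellow disc, same size and placing, marks a slot not wanted
- blue_dot: Blue disc, same size and placing, marks a slot not wanted
- stop_button (a joint): Travel (m) of the red stop button 26 mm across on a yellow collar, on the gearbox's top at its near right corner (x = -82, y = -98 mm in the gearbox's frame), its top 108 mm above the bench; 0 = out, 0.006 = pressed
- specimen: Black mounted specimen, disc 30 mm across, 20 mm high, standing loose on the gearbox's top near its far right corner. Origin: centre of the underside
- test_block: Steel test block, disc 52 mm across, 15 mm high, loose on the gearbox's top near its near left corner. Origin: centre of the underside
- screwdriver: Loose screwdriver lying on the bench in front of the gearbox
- ring_gear: Loose steel ring, 110 mm outside, 26 mm high, on the bench to the right of the gearbox
- bottle: White bottle, 64 mm across, 170 mm high, on the bench to the left
- mug: White mug, 80 mm across, 90 mm high, on the bench to the right
- wrench: Loose wrench lying on the bench near right
- caliper_case: Black flat case 240 by 90 by 28 mm, on the bench near left

How it is judged:
At the end, for the whole second after the job is handed in: The lever rests fully home in the green-dotted slot: the shaft's axis at the gate within 30 mm level distance of the green dot's centre (about 25 mm at the slot's very end), at rest; every loose thing within 20 mm of where it stood (horizontal distance between shaft_at_gate and green_dot below 0.03 m and velocity of joint lever_fore between -0.02 and 0.02 rad/s and velocity of joint lever_side between -0.02 and 0.02 rad/s and distance of each of specimen, test_block, screwdriver, ring_gear, bottle, mug, wrench, caliper_case from where it was at the start of the episode below 0.02 m); the robot touches nothing.
It fails at once if the lever is run more than about halfway into a slot marked yellow or blue (horizontal distance between shaft_at_gate and yellow_dot below 0.036 m or horizontal distance between shaft_at_gate and blue_dot below 0.036 m).
It fails at once if the lever is taken between the fingers (grasp point within 9 mm of the lever's axis, at or below the grip's top) (x of the grasp point in the frame of grip_mid between -0.009 and 0.009 m and y of the grasp point in the frame of grip_mid between -0.009 and 0.009 m and z of the grasp point in the frame of grip_mid below 0.036 m).
It fails at once if the lever is forced (the robot presses on it or on the gearbox with more than 60 N) (contact force between the fingers and gearbox above 60 N).
It fails at once if the stop button is pressed more than 2 mm (value of joint stop_button above 0.002 m).
It fails at once if a loose thing is moved more than 20 mm or lifted (distance of any of specimen, test_block, screwdriver, ring_gear, bottle, mug, wrench, caliper_case from where it was at the start of the episode above 0.02 m).
It also fails if it takes over 58 s, if anything falls off the work surface, if the arm or the gripper's body presses on something with over 40 N, if the wrist force passes 120 N, or if a joint passes its speed limit or range.

## Robot

A 6-joint arm with a two-finger parallel gripper is mounted at the origin on the work surface. World frame = base frame: x ahead of the robot, y to its left, z up, the work surface at z = 0. Lengths are in m, angles in rad, forces in N, time in s.
With the tool pointing down it reaches from about 0.425 to 0.925 m from the base axis. Payload 12.5 kg.
Tool frame: the origin (TCP) lies at the very end of the fingers, on their centre line; the grasp point (between the pads) lies 19 mm behind it; x points along the fingers, y is the direction in which the jaws open and shut, and the axes are right-handed (so a half turn about x gives the same grasp; the last joint's range is limited). The gripper opens to 85 mm and grips with 20 to 120 N. Pads are 22 mm wide; open, the fingers measure 114 mm over their backs; the gripper's body (76 mm by 85 mm) begins 54 mm behind the grasp point. The pads swing forward as they close: fully open they stand 13 mm farther back than shut.
Start: joints at [-1.354, 0.491, 1.559, -0, 1.092, -0.106], TCP at [0.198, -0.593, 0.231] pointing down, gripper open.
Joint ranges: [-3.1, 3.1], [-0.84, 2.19], [0.05, 2.79], [-1.13, 4.28], [0.06, 2.93], [-2.69, 2.69]. Speed limits (rad/s): [2.22, 2.22, 2.79, 3.14, 3.14, 3.14].

## Interface

Orientations are given as a unit quaternion [x, y, z, w].
In Python, from rig import sensors, optics, arm gives the robot as it stands.
- The arm moves only by the shell command python3 -m creep 'ROWS'. ROWS is JSON, a list of rows, each a list of 3 entries, a list of its own where there are three numbers: the shift along the tool's x, y, z in units of 25 mm (1.0 is 25 mm), then the turn, a rotation vector about the tool's x, y, z in units of 5 degrees (1.0 is 5 degrees), then the finger opening in mm, from 0 to 85.4. A call has exactly 5 rows; each row shifts and turns the commanded pose from where the row before left it, along the tool's axes as they then stand; what a row does not reach is not made up. A row lasts 1/12 s, in which the tool goes at most 41.7 mm and 7.16 degrees, less where a joint would pass 70% of its speed; a pose out of reach is approached as far as the arm can. A call is refused whole if a number of a shift passes 1 or a number of a turn 1, either way. A call with a gripper value outside its range is refused whole. The fingers move at their own pace and stop on an object; the grip force is fixed at half the most. Time passes only in rows, so rows that do not move let the fingers close, or fill a call up. It gives the time, the measured TCP pose, the force and the opening at its end, in the units of the state.
- sensors.read_state(): the state, without advancing time (a new reading comes with each control period).
- optics.read_camera(name): name is "scene" or "top" or "wrist"; returns (picture, depth): 384x512x3 uint8, red, green, blue; 384x512 float32, m along the optical axis (not along the pixel's ray), 0 where there is no reading.
- optics.calibration(name): a dict with "mtx" (3x3 intrinsics, pixels), "k1" (the pictures are not rectified: a ray, as slopes to the right and down, at radius r is drawn at 1 + k1 r^2 times it, then the intrinsics apply), "T" (4x4, takes a point from camera to world coordinates); the wrist camera has in their place "mount" (4x4, takes a point from camera to tool coordinates, whose origin is the TCP and whose axes are the tool frame's). Camera axes: x right, y down, z forward; pixel columns grow to the right and rows downward; lengths in m; the calibration is good to about 2 mm. A picture is of the moment at which its call begins: read the wrist's pose just before it. calibration takes no time and is no camera call.
- arm.hand_in(): hands the job in, once; it reports no verdict.
The state is a dict: "time_s": time; "q": joint angles; "dq": joint speeds; "tau": joint torques, N m; "tcp_pos": TCP position; "tcp_rot": TCP orientation; "wrist_force": force on the tool from outside, world axes, zero at the start; "torque": the same for the moment, N m; "gripper_width": finger opening in m.
Only numpy, scipy, OpenCV 4.12 (cv2) and the standard library are available. Lean on these libraries where they do the work, as an engineer would, in place of code of your own. Each camera call takes 0.05 s, during which the arm holds its last target.

## Working session

There is one attempt and no reset: what is moved stays moved. The work goes in short steps, Python scripts to look and compute and a shell command to move; the robot and the scene stay as the last step left them, time stands still between calls to the robot, and variables do not carry over. Pictures are saved under pics/ and viewed, and the job is handed in when it is done.

```bash
mkdir -p pics; ls; python3 - <<'E'
from rig import sensors, optics, arm
import cv2
s=sensors.read_state();print(s)
for n in ["scene","top"]:
    p,d=optics.read_camera(n);cv2.imwrite(f"pics/{n}0.png",p[:,:,::-1])
    import numpy as np
    np.savez(f"{n}0.npz",p=p,d=d)
    print(optics.calibration(n))
print(optics.calibration("wrist"))
E
```

```text
pics
{'time_s': 0.0, 'q': array([-1.35357796e+00,  4.91554806e-01,  1.55945216e+00,  6.25962580e-06,
        1.09169177e+00, -1.05585131e-01]), 'dq': array([ 0.0007645 ,  0.00018217, -0.00146898,  0.00103225,  0.00048995,
        0.00112091]), 'tau': array([-5.69419954e-04, -6.18451524e+01, -2.61591429e+01, -3.22818346e-05,
        4.14726790e-03, -1.04108491e-05]), 'tcp_pos': array([ 0.19824957, -0.5924873 ,  0.23072976]), 'tcp_rot': array([-0.69789671, -0.11402293,  0.69793642, -0.11324182]), 'wrist_force': array([-0.44237369, -0.27828274, -0.30681175]), 'torque': array([ 0.0143029 ,  0.00902529, -0.02553012]), 'gripper_width': 0.08537324663170157}
{'mtx': array([[403.64346803,   0.        , 260.19391703],
       [  0.        , 403.64346803, 191.73502638],
       [  0.        ,   0.        ,   1.        ]]), 'k1': 0.020072059968259563, 'T': array([[ 0.61631275,  0.66018756, -0.42931455,  1.18154407],
       [ 0.78747673, -0.52098182,  0.32933015, -0.50498786],
       [-0.00624541, -0.54104559, -0.84097007,  1.40804836],
       [ 0.        ,  0.        ,  0.        ,  1.        ]])}
[... 285 characters left out ...]
58072, -0.01734823, -0.01014069],
       [ 0.01951322, -0.11014148, -0.99372435,  1.56610148],
       [ 0.        ,  0.        ,  0.        ,  1.        ]])}
{'mtx': array([[333.88416886,   0.        , 256.14030243],
       [  0.        , 333.88416886, 191.27507654],
       [  0.        ,   0.        ,   1.        ]]), 'k1': -0.046532654306948126, 'mount': array([[-2.31821202e-04, -3.08268362e-01,  9.51299408e-01,
        -1.42859033e-01],
       [ 9.99999954e-01,  1.12900114e-04,  2.80274247e-04,
        -5.44336811e-04],
       [-1.93801495e-04,  9.51299429e-01,  3.08268322e-01,
        -8.05537593e-02],
       [ 0.00000000e+00,  0.00000000e+00,  0.00000000e+00,
         1.00000000e+00]])}
```

View pics/scene0.png

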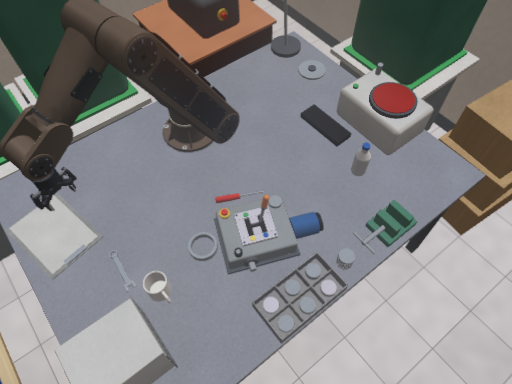

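View pics/top0.png

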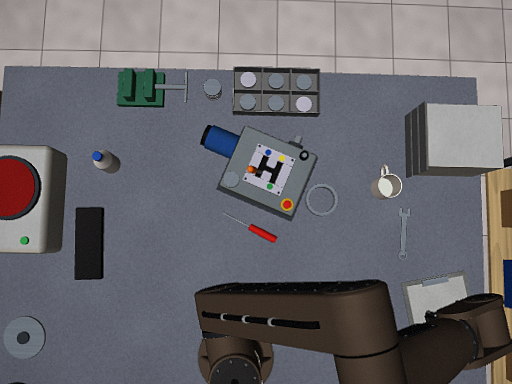

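The top view shows the gearbox near (267,172), turned clockwise. Its dots are at about (268,152), (282,158) and (270,187), and the orange grip is near (251,169). I'll zoom in and measure.

```bash
cat > h.py <<'E'
import numpy as np, cv2
from rig import optics, sensors
from scipy.spatial.transform import Rotation as R
def ray(u,v,c,T):
    K=c['mtx'];xd=np.array([(u-K[0,2])/K[0,0],(v-K[1,2])/K[1,1]])
    x=xd.copy()
    for _ in range(20): x=xd/(1+c['k1']*(x@x))
    d=T[:3,:3]@np.array([x[0],x[1],1.]);return T[:3,3],d
def onplane(u,v,c,T,z):
    o,d=ray(u,v,c,T);return o+d*(z-o[2])/d[2]
def masks(p):
    h=cv2.cvtColor(p,cv2.COLOR_RGB2HSV)
    f=lambda a,b:cv2.inRange(h,a,b)
    return dict(green=f((45,120,70),(80,255,255)),yellow=f((24,140,120),(34,255,255)),blue=f((105,150,60),(125,255,255)),orange=f((6,150,100),(16,255,255)),red=f((0,180,80),(4,255,255))|f((174,180,80),(180,255,255)))
def blobs(m,mn=8):
    n,l,s,c=cv2.connectedComponentsWithStats(m)
    return [(s[i,4],c[i].round(2)) for i in range(1,n) if s[i,4]>=mn]
E
python3 - <<'E'
from h import *
for n,box in [("top",(210,110,120,110)),("scene",(200,170,130,110))]:
    p=np.load(n+"0.npz")['p'];c=optics.calibration(n)
    x,y,w,h=box
    cv2.imwrite(f"pics/{n}z.png",cv2.resize(p[y:y+h,x:x+w,::-1],None,fx=5,fy=5,interpolation=cv2.INTER_CUBIC))
    for k,m in masks(p).items():
        for a,uv in blobs(m):
            if x<uv[0]<x+w and y<uv[1]<y+h: print(n,k,a,uv,onplane(*uv,c,c['T'],0.102).round(4))
E
```

```text
top green 24 [269.29 186.  ] [ 0.5572 -0.097   0.102 ]
top yellow 26 [281.5  157.69] [ 0.6505 -0.1354  0.102 ]
top blue 690 [220.64 141.53] [0.6994 0.0633 0.102 ]
top blue 22 [267.91 151.91] [ 0.6685 -0.091   0.102 ]
top orange 34 [249.91 168.62] [ 0.6124 -0.0335  0.102 ]
top red 41 [286.76 204.  ] [ 0.5002 -0.1539  0.102 ]
scene blue 8 [265.12 234.88] [ 0.6712 -0.0934  0.102 ]
```

```bash
nproc >/dev/null; ls pics
```

```text
scene0.png
scenez.png
top0.png
topz.png
```

View pics/topz.png

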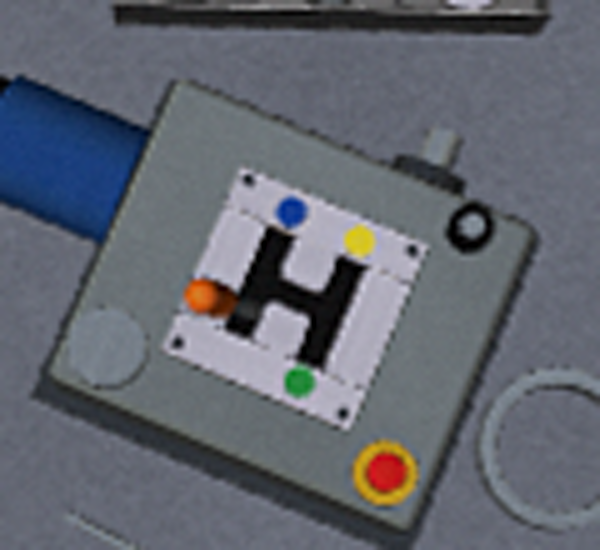

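View pics/scenez.png

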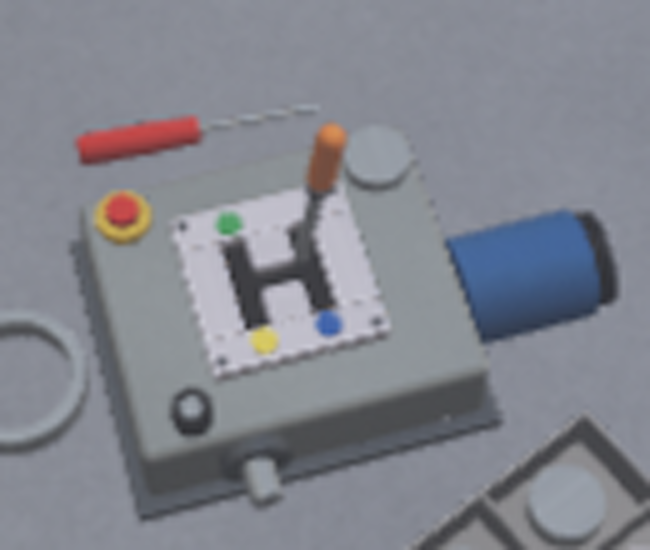

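The green dot marks the near-right slot; blue is far-left and yellow far-right. The spacings agree with the task (green–yellow 0.101 m, yellow–blue 0.048 m). Next I'll fit the gearbox frame, locate the lever and work out the approach.

```bash
cat >> h.py <<'E'
# gearbox frame from dots
G={'green':(-.05,-.024),'yellow':(.05,-.024),'blue':(.05,.024)}
def fit(P):
    k=list(P);A=np.array([G[i] for i in k]);B=np.array([P[i][:2] for i in k])
    a=A-A.mean(0);b=B-B.mean(0)
    th=np.arctan2((a[:,0]*b[:,1]-a[:,1]*b[:,0]).sum(),(a*b).sum())
    r=np.array([[np.cos(th),-np.sin(th)],[np.sin(th),np.cos(th)]])
    return th,r,B.mean(0)-r@A.mean(0)
TH=None
def info():
    s=sensors.read_state();r=R.from_quat(s['tcp_rot']).as_matrix()
    return s,r
E
python3 - <<'E'
from h import *
P={'green':(.5572,-.097),'yellow':(.6505,-.1354),'blue':(.6685,-.091)}
th,r,t=fit(P);print(np.degrees(th),t)
for k in P: print(k,(r.T@(np.array(P[k])-t)*1000).round(1))
c=optics.calibration('top')
for n,z in ((('red'),.108),):
    print('button',(r.T@(onplane(286.76,204,c,c['T'],z)[:2]-t)*1000).round(1))
# orange seen from above ~ grip top/centre, z~.195
for z in(.183,.2,.21): print('grip',z,(r.T@(onplane(249.91,168.62,c,c['T'],z)[:2]-t)*1000).round(1))
sc=optics.calibration('scene');p=np.load('scene0.npz')['p'];h=cv2.cvtColor(p,cv2.COLOR_RGB2HSV)
for z in (.183,):print('grip scene',(r.T@(onplane(200+325/5,170+160/5,sc,sc['T'],z)[:2]-t)*1000).round(1))
print('green scene',(r.T@(onplane(200+228/5,170+224/5,sc,sc['T'],.102)[:2]-t)*1000).round(1))
s,rr=info();print(rr.round(3))
e=R.from_quat(s['tcp_rot'])
print('tool y yaw',np.degrees(np.arctan2(rr[1,1],rr[0,1])),'tool z yaw',np.degrees(np.arctan2(rr[1,2],rr[0,2])))
for g in [(-.1,.046),(-.05,.046)]: print(g,r@np.array(g)+t)
E
```

```text
-22.43482820560379 [ 0.61304782 -0.09404495]
green [-50.5 -24. ]
yellow [ 50.4 -23.9]
blue [50.1 24. ]
button [-82.1 -98.1]
grip 0.183 [-35.6  52.2]
grip 0.2 [-38.1  51.4]
grip 0.21 [-39.6  51. ]
grip scene [-32.4  46.6]
green scene [-45.9 -24.1]
[[-0.     0.317 -0.948]
 [ 0.001 -0.948 -0.317]
 [-1.    -0.001 -0.   ]]
tool y yaw -71.50227143201994 tool z yaw -161.50227561744353
(-0.1, 0.046) [ 0.53817149 -0.01336326]
(-0.05, 0.046) [ 0.5843872  -0.03244488]
```

```bash
cat >> h.py <<'E'
TH=np.radians(-22.435);RG=np.array([[np.cos(TH),-np.sin(TH)],[np.sin(TH),np.cos(TH)]]);TG=np.array([.61305,-.09404])
def w2g(p): return RG.T@(np.array(p)[:2]-TG)
def st():
    s,r=info();g=w2g(s['tcp_pos'])*1000
    fg=RG.T@s['wrist_force'][:2]
    print('t',round(s['time_s'],2),'tcp gear mm',g.round(1),'z',(s['tcp_pos'][2]*1000).round(1),'Fg',fg.round(1),s['wrist_force'][2].round(1),'w',s['gripper_width'].round(4),'yaw_y',np.degrees(np.arctan2(r[1,1],r[0,1])).round(2),'xz',r[2,0].round(4))
E
python3 -m creep '[[[0,0,0],[-0.98,0,0],0],[[0,0,0],[-0.98,0,0],0],[[0,0,0],[-0.98,0,0],0],[[0,0,0],[-0.98,0,0],0],[[0,0,0],[-0.98,0,0],0]]'
python3 -m creep '[[[0,0,0],[-0.98,0,0],0],[[0,0,0],[-0.98,0,0],0],[[0,0,0],[-0.98,0,0],0],[[0,0,0],[-0.98,0,0],0],[[0,0,0],[-0.98,0,0],0]]'
python3 -c "from h import *;st()"
```

```text
time_s: 0.52
tcp_pos: [0.1982, -0.5926, 0.231]
tcp_rot: [0.657, 0.261, -0.657, 0.26]
wrist_force: [-0.4, 0.1, -0.0]
gripper_width: 0.0254
time_s: 0.93
tcp_pos: [0.1983, -0.5926, 0.231]
tcp_rot: [0.587, 0.394, -0.587, 0.394]
wrist_force: [-0.3, 0.6, 0.5]
gripper_width: 0.0003Traceback (most recent call last):
  File "<string>", line 1, in <module>
    from h import *;st()
                    ~~^^
  File "h.py", line 35, in st
    print('t',round(s['time_s'],2),'tcp gear mm',g.round(1),'z',(s['tcp_pos'][2]*1000).round(1),'Fg',fg.round(1),s['wrist_force'][2].round(1),'w',s['gripper_width'].round(4),'yaw_y',np.degrees(np.arctan2(r[1,1],r[0,1])).round(2),'xz',r[2,0].round(4))
                                                                                                                                                  ^^^^^^^^^^^^^^^^^^^^^^^^
AttributeError: 'float' object has no attribute 'round'
```

```bash
sed -i "s/s\['gripper_width'\].round(4)/round(s['gripper_width'],4)/" h.py
python3 -c "from h import *;st()"
```

```text
t 0.93 tcp gear mm [-193.1 -619.1] z 231.0 Fg [-0.5  0.4] 0.5 w 0.0003 yaw_y -22.26 xz -1.0
```

```bash

python3 -m creep '[[[0,0.14,-1],[0,0,0],0],[[0,0.14,-1],[0,0,0],0],[[0,0.14,-1],[0,0,0],0],[[0,0.14,-1],[0,0,0],0],[[0,0.14,-1],[0,0,0],0]]'
python3 -m creep '[[[0,0.14,-1],[0,0,0],0],[[0,0.14,-1],[0,0,0],0],[[0,0.14,-1],[0,0,0],0],[[0,0.14,-1],[0,0,0],0],[[0,0.14,-1],[0,0,0],0]]'
python3 -c "from h import *;st()"
```

```text
time_s: 1.35
tcp_pos: [0.2626, -0.4827, 0.231]
tcp_rot: [0.588, 0.393, -0.588, 0.393]
wrist_force: [0.9, -0.4, -0.2]
gripper_width: -0.0003
time_s: 1.77
tcp_pos: [0.3267, -0.3739, 0.2312]
tcp_rot: [-0.588, -0.393, 0.588, -0.393]
wrist_force: [0.0, -0.1, 0.3]
gripper_width: 0.0001
t 1.77 tcp gear mm [-157.9 -368. ] z 231.2 Fg [ 0.1 -0.1] 0.3 w 0.0001 yaw_y -22.51 xz -1.0
```

```bash

python3 -m creep '[[[0,0.14,-1],[0,0,0],0],[[0,0.14,-1],[0,0,0],0],[[0,0.14,-1],[0,0,0],0],[[0,0.14,-1],[0,0,0],0],[[0,0.14,-1],[0,0,0],0]]'
python3 -m creep '[[[0,0.14,-1],[0,0,0],0],[[0,0.14,-1],[0,0,0],0],[[0,0.14,-1],[0,0,0],0],[[0,0.14,-1],[0,0,0],0],[[0,0.14,-1],[0,0,0],0]]'
python3 -m creep '[[[0,0.14,-1],[0,0,0],0],[[0,0.14,-1],[0,0,0],0],[[0,0.14,-1],[0,0,0],0],[[0,0.14,-1],[0,0,0],0],[[0,0.14,-1],[0,0,0],0]]'
python3 - <<'E'
from h import *
st()
for n in("top","scene"):
    p,d=optics.read_camera(n);x,y,w,h=(210,110,120,110) if n=='top' else (200,150,130,110)
    cv2.imwrite(f"pics/{n}1.png",cv2.resize(p[y:y+h,x:x+w,::-1],None,fx=5,fy=5,interpolation=cv2.INTER_CUBIC))
E
```

```text
time_s: 2.18
tcp_pos: [0.3907, -0.2652, 0.2312]
tcp_rot: [-0.588, -0.393, 0.588, -0.393]
wrist_force: [1.1, -0.0, 0.1]
gripper_width: -0.0001
time_s: 2.6
tcp_pos: [0.4547, -0.1564, 0.2311]
tcp_rot: [-0.588, -0.393, 0.588, -0.393]
wrist_force: [0.8, -0.1, -0.0]
gripper_width: 0.0001
time_s: 3.02
tcp_pos: [0.5187, -0.0476, 0.2311]
tcp_rot: [-0.588, -0.393, 0.588, -0.393]
wrist_force: [0.0, -0.9, 0.0]
gripper_width: 0.0
t 3.02 tcp gear mm [-104.9    7. ] z 231.1 Fg [ 0.3 -0.8] 0.0 w 0.0 yaw_y -22.5 xz -1.0
```

View pics/top1.png

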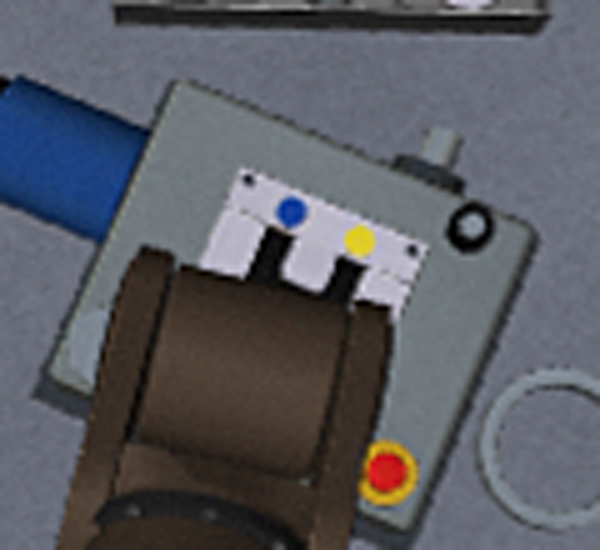

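View pics/scene1.png

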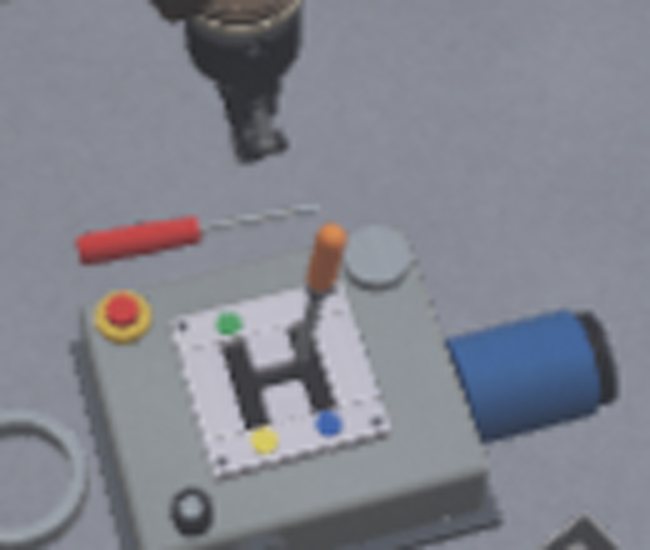

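The scene view shows the lever clearly: the grip at about (265,202) in full-image pixels and the shut fingers at the near side. I'll track the grip there by intersecting its ray with the 195 mm sphere about the pivot, using the dots to correct the scene camera's offset.

```bash
cat >> h.py <<'E'
def lever(name=None,off=None):
    c=optics.calibration('scene');p,_=optics.read_camera('scene')
    h=cv2.cvtColor(p,cv2.COLOR_RGB2HSV)
    x0,y0,x1,y1=215,165,300,270
    def cen(lo,hi,n=1):
        m=cv2.inRange(h,lo,hi);mm=np.zeros_like(m);mm[y0:y1,x0:x1]=m[y0:y1,x0:x1]
        b=sorted(blobs(mm,4),key=lambda q:-q[0]);return b[:n]
    offs=[]
    for k,lo,hi in (('green',(45,90,60),(85,255,255)),('yellow',(22,110,100),(34,255,255)),('blue',(105,130,50),(125,255,255))):
        for a,uv in cen(lo,hi):
            g=w2g(onplane(*uv,c,c['T'],.102));e=g-np.array(G[k])
            if np.linalg.norm(e)<.012: offs.append(e)
    off=np.mean(offs,0) if offs else np.zeros(2)
    b=cen((3,130,70),(17,255,255))
    if not b: print('no orange');return p
    a,uv=b[0]
    o,d=ray(*uv,c,c['T'])
    g0=np.array([*(w2g(o)-off),o[2]]);gd=np.array([*(RG.T@d[:2]),d[2]])
    gd/=np.linalg.norm(gd);B=g0@gd;C=g0@g0-.195**2
    t=-B-np.sqrt(B*B-C);P=g0+t*gd
    fore=np.arcsin(P[0]/.195);side=np.arctan2(P[1],P[2])
    print('orange',a,uv,'off mm',(off*1000).round(1),len(offs),'grip mm',(P*1000).round(1),'fore %.3f side %.3f'%(fore,side))
    if name: cv2.imwrite(f"pics/{name}.png",cv2.resize(p[150:290,190:330,::-1],None,fx=4,fy=4,interpolation=cv2.INTER_CUBIC))
    return p
E
python3 -c "from h import *;lever('l0');st()"
```

```text
orange 19 [223.95 211.32] off mm [ 2.5 -0.9] 1 grip mm [ -51.4 -100.1  159.3] fore -0.267 side -0.561
t 3.17 tcp gear mm [-105.     6.9] z 230.9 Fg [0.2 0. ] -0.4 w -0.0001 yaw_y -22.36 xz -1.0
```

The largest orange blob was the button's collar, so I'll exclude it and loosen the dot thresholds.

```bash
sed -i 's/x0,y0,x1,y1=215,165,300,270/x0,y0,x1,y1=236,165,300,270/' h.py
python3 - <<'E'
from h import *
p=lever('l1')
h=cv2.cvtColor(p,cv2.COLOR_RGB2HSV)
for n,u,v in(('grip',265,202),('green',246,215),('yel',253,238),('blue',266,235)):
    print(n,h[v-1:v+2,u-1:u+2].reshape(-1,3).tolist())
E
```

```text
orange 17 [265.76 197.  ] off mm [ 2.2 -0.6] 2 grip mm [-57.3  56.6 177.6] fore -0.298 side 0.308
grip [[8, 117, 116], [8, 115, 113], [8, 115, 115], [8, 118, 115], [8, 115, 113], [8, 117, 116], [8, 114, 114], [8, 116, 114], [8, 118, 117]]
green [[68, 121, 158], [68, 119, 158], [69, 102, 162], [68, 119, 158], [68, 119, 158], [69, 107, 157], [68, 116, 145], [69, 91, 154], [77, 36, 175]]
yel [[27, 134, 213], [27, 134, 213], [26, 128, 213], [27, 134, 213], [27, 133, 214], [26, 135, 210], [27, 134, 213], [27, 134, 213], [26, 116, 206]]
blue [[110, 153, 172], [110, 154, 171], [110, 132, 174], [110, 153, 172], [110, 153, 172], [110, 138, 174], [110, 152, 171], [110, 149, 164], [112, 89, 157]]
```

```bash
sed -i 's/(45,90,60),(85/(55,70,60),(82/; s/(3,130,70),(17/(3,85,60),(16/; s/(22,110,100)/(22,90,100)/;s/(105,130,50)/(104,90,50)/' h.py
python3 -c "from h import *;lever('l2')"
```

```text
orange 66 [264.79 200.71] off mm [ 2.3 -0.6] 2 grip mm [-38.9  47.6 185. ] fore -0.201 side 0.252
```

```bash

python3 -m creep '[[[0,0,-0.8],[0,0,0],0],[[0,0,-0.8],[0,0,0],0],[[0.8,0,0],[0,0,0],0],[[0.8,0,0],[0,0,0],0],[[0.8,0,0],[0,0,0],0]]'
python3 -c "from h import *;st()"
python3 -m creep '[[[0,0.4,0],[0,0,0],0],[[0,0.4,0],[0,0,0],0],[[0,0.2,0],[0,0,0],0],[[0,0.2,0],[0,0,0],0],[[0,0,0],[0,0,0],0]]'
python3 -c "from h import *;st();lever('l3')"
```

```text
time_s: 3.68
tcp_pos: [0.5334, -0.0126, 0.1708]
tcp_rot: [0.588, 0.392, -0.588, 0.393]
wrist_force: [0.2, 0.1, 0.2]
gripper_width: 0.0002
t 3.68 tcp gear mm [-104.7   44.8] z 170.8 Fg [0.1 0.2] 0.2 w 0.0002 yaw_y -22.55 xz -1.0
time_s: 4.1
tcp_pos: [0.5627, -0.0242, 0.1722]
tcp_rot: [0.589, 0.392, -0.588, 0.393]
wrist_force: [0.3, 0.4, -0.2]
gripper_width: -0.0001
t 4.1 tcp gear mm [-73.2  45.4] z 172.2 Fg [0.1 0.5] -0.2 w -0.0001 yaw_y -22.55 xz -1.0
orange 64 [264.8  200.89] off mm [ 2.3 -0.6] 2 grip mm [-38.   47.4 185.3] fore -0.196 side 0.251
```

```bash

python3 -m creep '[[[0,0.16,0],[0,0,0],0],[[0,0.16,0],[0,0,0],0],[[0,0.16,0],[0,0,0],0],[[0,0.16,0],[0,0,0],0],[[0,0.16,0],[0,0,0],0]]'
python3 -c "from h import *;st();lever('l4')"
```

```text
time_s: 4.57
tcp_pos: [0.5807, -0.0308, 0.1727]
tcp_rot: [0.589, 0.393, -0.587, 0.393]
wrist_force: [-3.8, 4.2, 16.5]
gripper_width: 0.0001
t 4.57 tcp gear mm [-54.1  46.1] z 172.7 Fg [-5.1  2.4] 16.5 w 0.0001 yaw_y -22.49 xz -1.0
orange 48 [265.25 204.23] off mm [ 2.3 -0.6] 2 grip mm [-22.5  44.6 188.5] fore -0.115 side 0.232
```

View pics/l4.png

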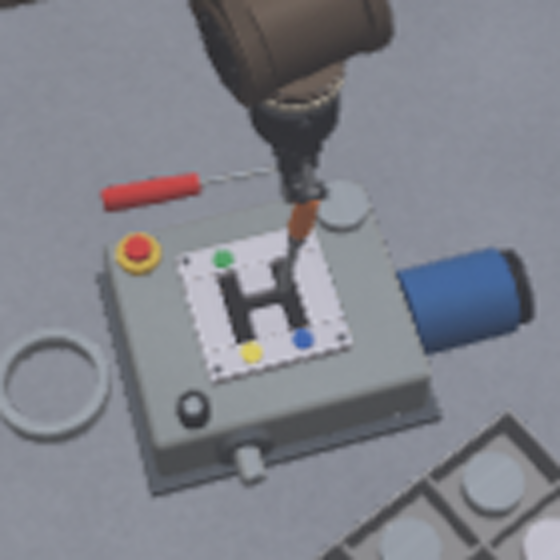

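Contact works and the lever moved (fore −0.20 → −0.115), but there is 16 N upward on the tool. The grip's round top is probably rising under something on the fingers. I'll back off 2 mm, raise the tool about 12 mm and check the force again.

```bash

python3 -m creep '[[[0,-0.12,0],[0,0,0],0],[[0,-0.12,0],[0,0,0],0],[[-0.25,0,0],[0,0,0],0],[[-0.25,0,0],[0,0,0],0],[[0,0,0],[0,0,0],0]]'
python3 - <<'E'
from h import *
st();lever()
p,d=optics.read_camera('wrist');cv2.imwrite('pics/w1.png',p[:,:,::-1])
E
```

```text
time_s: 5.03
tcp_pos: [0.5749, -0.0288, 0.1852]
tcp_rot: [0.588, 0.392, -0.588, 0.393]
wrist_force: [-0.2, 0.2, 0.3]
gripper_width: -0.0001
t 5.03 tcp gear mm [-60.1  45.7] z 185.2 Fg [-0.3  0.1] 0.3 w -0.0001 yaw_y -22.51 xz -1.0
orange 66 [265.56 202.65] off mm [ 2.3 -0.6] 2 grip mm [-29.4  47.7 186.8] fore -0.151 side 0.250
```

View pics/w1.png

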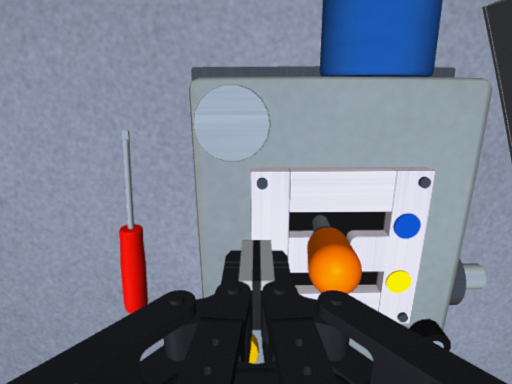

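The wrist view shows why: the narrow fingertips at (257,250) widen into knuckles towards (257,310), and the grip sits to their right at (333,265). Staying higher keeps the knuckles off the grip's top.

```bash

python3 -m creep '[[[0,0.16,0],[0,0,0],0],[[0,0.16,0],[0,0,0],0],[[0,0.16,0],[0,0,0],0],[[0,0.16,0],[0,0,0],0],[[0,0.0,0],[0,0,0],0]]'
python3 -c "from h import *;st();lever('l5')"
```

```text
time_s: 5.55
tcp_pos: [0.5897, -0.0351, 0.1836]
tcp_rot: [-0.588, -0.393, 0.588, -0.393]
wrist_force: [-0.8, 0.6, 0.4]
gripper_width: -0.0001
t 5.55 tcp gear mm [-44.1  45.6] z 183.6 Fg [-0.9  0.3] 0.4 w -0.0001 yaw_y -22.51 xz -1.0
orange 52 [265.94 205.19] off mm [ 2.3 -0.6] 2 grip mm [-17.9  45.8 188.7] fore -0.092 side 0.238
```

```bash

python3 -m creep '[[[0,0.12,0],[0,0,0],0],[[0,0.12,0],[0,0,0],0],[[0,0.12,0],[0,0,0],0],[[0,0.12,0],[0,0,0],0],[[0,0.0,0],[0,0,0],0]]'
python3 -c "from h import *;st();lever('l6')"
```

```text
time_s: 6.02
tcp_pos: [0.6007, -0.0396, 0.1838]
tcp_rot: [0.588, 0.393, -0.588, 0.393]
wrist_force: [-1.1, -0.0, 0.5]
gripper_width: -0.0001
t 6.02 tcp gear mm [-32.1  45.6] z 183.8 Fg [-1.  -0.4] 0.5 w -0.0001 yaw_y -22.51 xz -1.0
orange 46 [266.8  207.74] off mm [ 2.3 -0.6] 2 grip mm [ -6.7  45.7 189.4] fore -0.034 side 0.237
```

View pics/l6.png

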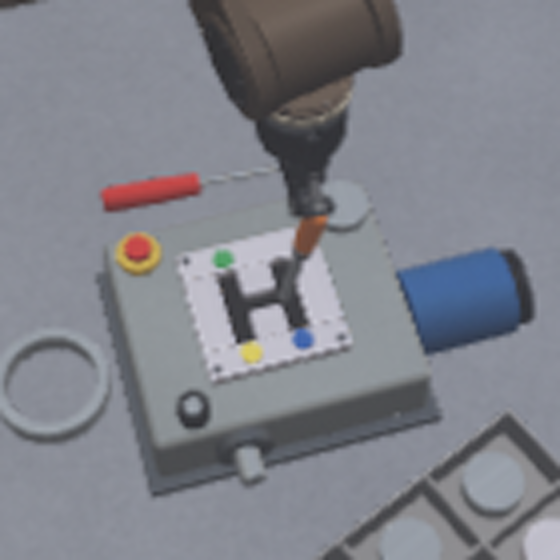

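The fingers hide part of the grip, so this estimate reads too far forward. I'll push about 8 mm more, then back off for a clean view.

```bash

python3 -m creep '[[[0,0.16,0],[0,0,0],0],[[0,0.16,0],[0,0,0],0],[[0,0.0,0],[0,0,0],0],[[0,-0.5,0],[0,0,0],0],[[0,-0.5,0],[0,0,0],0]]'
python3 -c "from h import *;st();lever('l7')"
```

```text
time_s: 6.48
tcp_pos: [0.5847, -0.0332, 0.1834]
tcp_rot: [0.588, 0.392, -0.588, 0.393]
wrist_force: [0.2, -0.0, 0.2]
gripper_width: -0.0001
t 6.48 tcp gear mm [-49.4  45.4] z 183.4 Fg [0.2 0.1] 0.2 w -0.0001 yaw_y -22.53 xz -1.0
orange 61 [267.79 208.33] off mm [ 2.3 -0.6] 2 grip mm [ -3.8  48.5 188.8] fore -0.019 side 0.251
```

View pics/l7.png

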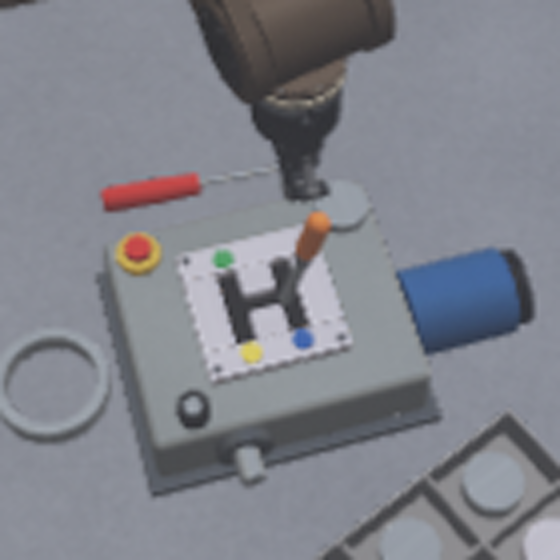

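The lever is now in the lane (fore ≈ −0.02, side ≈ +0.25), within the self-centring range. I'll go round to its left side above grip height.

```bash

python3 -m creep '[[[-0.8,0,-0.2],[0,0,0],0],[[-0.8,0,-0.8],[0,0,0],0],[[0,0,-1],[0,0,0],0],[[0,0.9,0],[0,0,0],0],[[0,0.94,0],[0,0,0],0]]'
python3 -m creep '[[[0.8,0,0],[0,0,0],0],[[0.8,0,0],[0,0,0],0],[[0.2,0,0],[0,0,0],0],[[0,0,0],[0,0,0],0],[[0,0,0],[0,0,0],0]]'
python3 -c "from h import *;st();lever('l8')"
```

```text
time_s: 6.95
tcp_pos: [0.6471, -0.0032, 0.2246]
tcp_rot: [0.588, 0.393, -0.587, 0.394]
wrist_force: [0.5, 0.1, 0.2]
gripper_width: 0.0002
time_s: 7.37
tcp_pos: [0.6465, -0.0044, 0.1793]
tcp_rot: [0.588, 0.393, -0.588, 0.393]
wrist_force: [0.6, 0.4, 0.1]
gripper_width: 0.0001
t 7.37 tcp gear mm [-3.3 95.6] z 179.3 Fg [0.4 0.6] 0.1 w 0.0001 yaw_y -22.51 xz -1.0
orange 61 [267.79 208.33] off mm [ 2.3 -0.6] 2 grip mm [ -3.8  48.5 188.8] fore -0.019 side 0.251
```

View pics/l8.png

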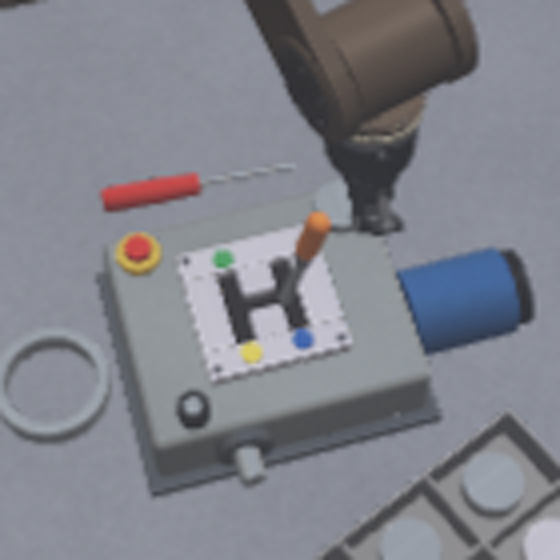

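```bash

python3 -m creep '[[[-0.2,0,0.3],[0,0,0],0],[[0,0,0.3],[0,0,0],0],[[0,0,0.3],[0,0,0],0],[[0,0,0.2],[0,0,0],0],[[0,0,0.2],[0,0,0],0]]'
python3 -c "from h import *;st();lever('l9')"
python3 -m creep '[[[0,0,0.16],[0,0,0],0],[[0,0,0.16],[0,0,0],0],[[0,0,0.16],[0,0,0],0],[[0,0,0.16],[0,0,0],0],[[0,0,0.16],[0,0,0],0]]'
python3 -c "from h import *;st();lever('l10')"
```

```text
time_s: 7.83
tcp_pos: [0.6338, -0.035, 0.1845]
tcp_rot: [0.589, 0.392, -0.588, 0.393]
wrist_force: [1.2, 3.4, 2.3]
gripper_width: 0.0002
t 7.83 tcp gear mm [-3.4 62.5] z 184.5 Fg [-0.2  3.6] 2.3 w 0.0002 yaw_y -22.54 xz -1.0
orange 62 [265.15 208.44] off mm [ 2.3 -0.6] 2 grip mm [ -4.7  39.1 191. ] fore -0.024 side 0.202
time_s: 8.3
tcp_pos: [0.6259, -0.0531, 0.1837]
tcp_rot: [-0.588, -0.393, 0.588, -0.393]
wrist_force: [1.3, 3.2, 1.6]
gripper_width: 0.0003
t 8.3 tcp gear mm [-3.8 42.7] z 183.7 Fg [-0.   3.5] 1.6 w 0.0003 yaw_y -22.5 xz -1.0
orange 60 [260.12 209.2 ] off mm [ 2.3 -0.6] 2 grip mm [ -4.9  21.  193.8] fore -0.025 side 0.108
```

View pics/l10.png

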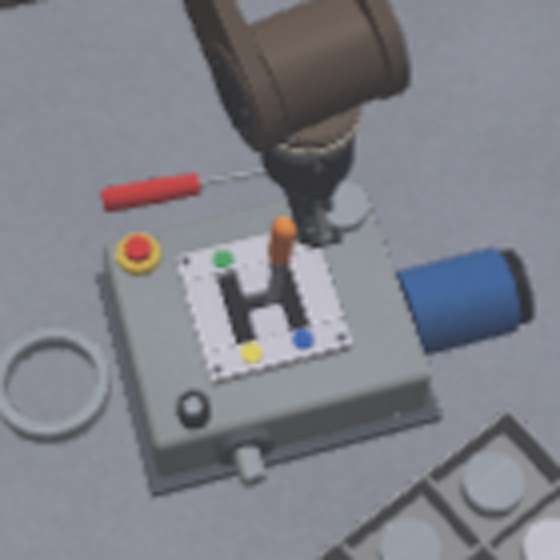

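The lever is moving along the lane with about 3.5 N on the tool. Continuing.

```bash

python3 -m creep '[[[0,0,0.16],[0,0,0],0],[[0,0,0.16],[0,0,0],0],[[0,0,0.16],[0,0,0],0],[[0,0,0.16],[0,0,0],0],[[0,0,0.16],[0,0,0],0]]'
python3 -m creep '[[[0,0,0.16],[0,0,0],0],[[0,0,0.16],[0,0,0],0],[[0,0,0.16],[0,0,0],0],[[0,0,0.16],[0,0,0],0],[[0,0,0.16],[0,0,0],0]]'
python3 -c "from h import *;st();lever('l11')"
```

```text
time_s: 8.77
tcp_pos: [0.6182, -0.0717, 0.1838]
tcp_rot: [-0.588, -0.393, 0.588, -0.393]
wrist_force: [1.7, 2.4, 1.3]
gripper_width: 0.0001
time_s: 9.18
tcp_pos: [0.6105, -0.0902, 0.1837]
tcp_rot: [-0.588, -0.393, 0.588, -0.393]
wrist_force: [1.3, 1.4, 1.5]
gripper_width: -0.0001
t 9.18 tcp gear mm [-3.8  2.6] z 183.7 Fg [0.7 1.8] 1.5 w -0.0001 yaw_y -22.51 xz -1.0
orange 60 [249.15 211.95] off mm [ 2.4 -1.4] 2 grip mm [ -4.6 -17.9 194.1] fore -0.023 side -0.092
```

```bash

python3 -m creep '[[[0,0,0.16],[0,0,0],0],[[0,0,0.16],[0,0,0],0],[[0,0,0.16],[0,0,0],0],[[0,0,0.16],[0,0,0],0],[[0,0,0.16],[0,0,0],0]]'
python3 -c "from h import *;st();lever('l12')"
python3 -m creep '[[[0,0,0.08],[0,0,0],0],[[0,0,0.08],[0,0,0],0],[[0,0,0.04],[0,0,0],0],[[0,0,0],[0,0,0],0],[[0,0,0],[0,0,0],0]]'
python3 -c "from h import *;st();lever('l13')"
```

```text
time_s: 9.65
tcp_pos: [0.6027, -0.1085, 0.1835]
tcp_rot: [-0.588, -0.393, 0.588, -0.393]
wrist_force: [0.3, 3.6, -0.5]
gripper_width: -0.0003
t 9.65 tcp gear mm [ -4.1 -17.4] z 183.5 Fg [-1.1  3.5] -0.5 w -0.0003 yaw_y -22.5 xz -1.0
orange 61 [243.59 214.03] off mm [ 2.1 -0.3] 1 grip mm [ -3.2 -39.2 191. ] fore -0.016 side -0.202
time_s: 10.12
tcp_pos: [0.6011, -0.113, 0.1838]
tcp_rot: [-0.588, -0.393, 0.588, -0.393]
wrist_force: [-0.2, 0.4, -0.9]
gripper_width: -0.0002
t 10.12 tcp gear mm [ -3.8 -22.1] z 183.8 Fg [-0.3  0.3] -0.9 w -0.0002 yaw_y -22.5 xz -1.0
orange 61 [242.41 214.74] off mm [ 2.1 -0.3] 1 grip mm [ -2.1 -43.7 190. ] fore -0.011 side -0.226
```

View pics/l13.png

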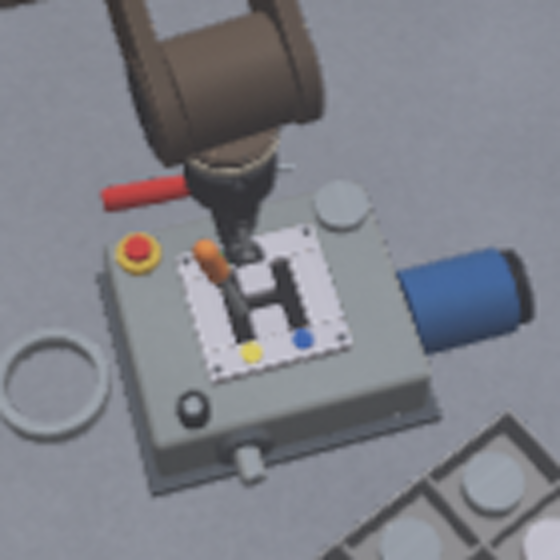

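```bash

python3 -m creep '[[[0,0,0.05],[0,0,0],0],[[0,0,0.05],[0,0,0],0],[[0,0,0.05],[0,0,0],0],[[0,0,0],[0,0,0],0],[[0,0,0],[0,0,0],0]]'
python3 -c "from h import *;st();lever('l14')"
```

```text
time_s: 10.58
tcp_pos: [0.5997, -0.1165, 0.1838]
tcp_rot: [-0.588, -0.393, 0.588, -0.393]
wrist_force: [0.5, 1.7, -0.2]
gripper_width: 0.0
t 10.58 tcp gear mm [ -3.8 -25.8] z 183.8 Fg [-0.2  1.8] -0.2 w 0.0 yaw_y -22.51 xz -1.0
orange 64 [241.28 215.  ] off mm [ 2.1 -0.3] 1 grip mm [ -2.7 -47.6 189.1] fore -0.014 side -0.247
```

The lever is at side ≈ −0.247, inside the free-passing band. Next I'll back off, rise and go round to the far side.

```bash

python3 -m creep '[[[0,0,-0.7],[0,0,0],0],[[-1,0,0],[0,0,0],0],[[-0.8,0.5,0],[0,0,0],0],[[0,0.9,0.3],[0,0,0],0],[[0,0.5,0.6],[0,0,0],0]]'
python3 -m creep '[[[0,0,0.6],[0,0,0],0],[[0.8,0,0],[0,0,0],0],[[0.8,0,0],[0,0,0],0],[[0.2,0,0],[0,0,0],0],[[0,0,0],[0,0,0],0]]'
python3 -c "from h import *;st();lever('l15')"
```

```text
time_s: 11.05
tcp_pos: [0.6436, -0.1392, 0.2306]
tcp_rot: [0.588, 0.392, -0.587, 0.394]
wrist_force: [0.1, -0.6, -0.7]
gripper_width: 0.0001
time_s: 11.47
tcp_pos: [0.6348, -0.1531, 0.1824]
tcp_rot: [-0.587, -0.394, 0.589, -0.392]
wrist_force: [0.9, 0.1, 0.2]
gripper_width: 0.0004
t 11.47 tcp gear mm [ 42.6 -46.3] z 182.4 Fg [0.8 0.4] 0.2 w 0.0004 yaw_y -22.53 xz -1.0
no orange
```

The arm now hides the lever from the scene camera, so I'll check with the wrist and top cameras.

```bash

python3 - <<'E'
from h import *
w,_=optics.read_camera('wrist');t,_=optics.read_camera('top')
a=cv2.resize(w,(400,300));b=cv2.resize(t[110:220,210:330],(327,300),interpolation=cv2.INTER_CUBIC)
cv2.imwrite('pics/wt2.png',np.hstack([a,b])[:,:,::-1])
E
```

```text
(no output)
```

View pics/wt2.png

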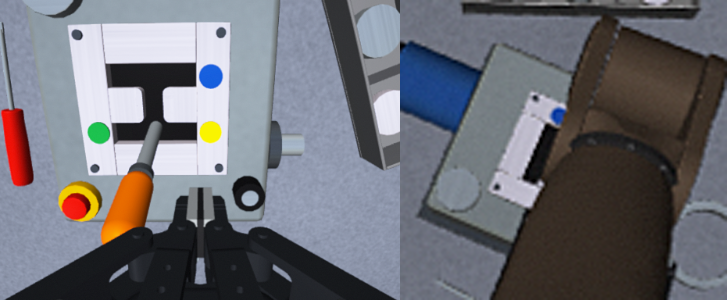

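The wrist view shows the shaft where the lane meets the right slot (about (155,125)). The shut fingers are on its far side at (200,200), with the green dot at (98,132). Now I push towards the near side.

```bash

python3 -m creep '[[[0,-0.3,0],[0,0,0],0],[[0,-0.3,0],[0,0,0],0],[[0,-0.2,0],[0,0,0],0],[[0,-0.16,0],[0,0,0],0],[[0,-0.16,0],[0,0,0],0]]'
python3 -c "from h import *;st()"
python3 -m creep '[[[0,-0.16,0],[0,0,0],0],[[0,-0.16,0],[0,0,0],0],[[0,-0.16,0],[0,0,0],0],[[0,0,0],[0,0,0],0],[[0,0,0],[0,0,0],0]]'
python3 -c "from h import *;st()"
python3 - <<'E'
from h import *
w,_=optics.read_camera('wrist')
cv2.imwrite('pics/w3.png',w[:,:,::-1])
E
```

```text
time_s: 12.03
tcp_pos: [0.61, -0.1422, 0.1845]
tcp_rot: [0.588, 0.392, -0.588, 0.393]
wrist_force: [1.7, -0.7, 1.6]
gripper_width: -0.0001
t 12.03 tcp gear mm [ 15.6 -45.7] z 184.5 Fg [ 1.9 -0. ] 1.6 w -0.0001 yaw_y -22.5 xz -1.0
time_s: 12.45
tcp_pos: [0.5986, -0.1375, 0.1837]
tcp_rot: [-0.588, -0.393, 0.588, -0.393]
wrist_force: [-0.0, -0.2, 0.5]
gripper_width: 0.0002
t 12.45 tcp gear mm [  3.3 -45.7] z 183.7 Fg [ 0.1 -0.2] 0.5 w 0.0002 yaw_y -22.5 xz -1.0
```

View pics/w3.png

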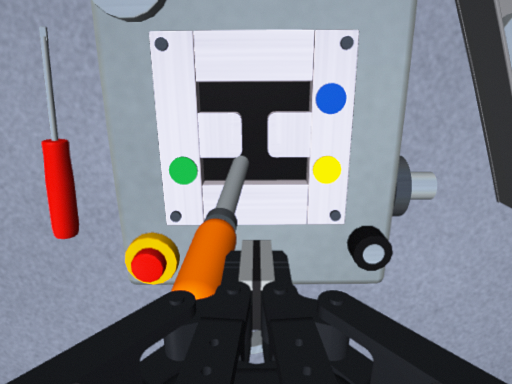

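```bash

python3 -m creep '[[[0,-0.16,0],[0,0,0],0],[[0,-0.16,0],[0,0,0],0],[[0,-0.16,0],[0,0,0],0],[[0,-0.16,0],[0,0,0],0],[[0,-0.16,0],[0,0,0],0]]'
python3 -c "from h import *;st()"
python3 -m creep '[[[0,-0.1,0],[0,0,0],0],[[0,-0.1,0],[0,0,0],0],[[0,-0.06,0],[0,0,0],0],[[0,-0.04,0],[0,0,0],0],[[0,0,0],[0,0,0],0]]'
python3 -c "from h import *;st()"
```

```text
time_s: 12.92
tcp_pos: [0.5801, -0.1299, 0.1837]
tcp_rot: [-0.588, -0.393, 0.588, -0.393]
wrist_force: [2.8, -1.8, -1.3]
gripper_width: -0.0003
t 12.92 tcp gear mm [-16.8 -45.7] z 183.7 Fg [ 3.3 -0.5] -1.3 w -0.0003 yaw_y -22.5 xz -1.0
time_s: 13.33
tcp_pos: [0.5734, -0.1271, 0.1839]
tcp_rot: [-0.588, -0.393, 0.588, -0.393]
wrist_force: [1.3, -0.6, -0.3]
gripper_width: 0.0001
t 13.33 tcp gear mm [-24.  -45.7] z 183.9 Fg [ 1.4 -0.1] -0.3 w 0.0001 yaw_y -22.5 xz -1.0
```

```bash

python3 -m creep '[[[0,-0.04,0],[0,0,0],0],[[0,-0.04,0],[0,0,0],0],[[0,-0.04,0],[0,0,0],0],[[0,-0.04,0],[0,0,0],0],[[0,0,0],[0,0,0],0]]'
python3 -c "from h import *;st()"

```

```text
time_s: 13.75
tcp_pos: [0.57, -0.1257, 0.1838]
tcp_rot: [0.588, 0.393, -0.588, 0.393]
wrist_force: [4.2, -2.4, -1.3]
gripper_width: 0.0004
t 13.75 tcp gear mm [-27.7 -45.7] z 183.8 Fg [ 4.8 -0.6] -1.3 w 0.0004 yaw_y -22.51 xz -1.0
```

```bash

python3 -m creep '[[[0,-0.03,0],[0,0,0],0],[[0,-0.03,0],[0,0,0],0],[[0,0,0],[0,0,0],0],[[0,0,0],[0,0,0],0],[[0,0,0],[0,0,0],0]]'
python3 - <<'E'
from h import *
st();w,_=optics.read_camera('wrist')
cv2.imwrite('pics/w4.png',w[:,:,::-1])
E
```

```text
time_s: 14.17
tcp_pos: [0.5692, -0.1254, 0.1839]
tcp_rot: [0.588, 0.392, -0.588, 0.393]
wrist_force: [6.8, -2.4, -2.2]
gripper_width: 0.0003
t 14.17 tcp gear mm [-28.6 -45.7] z 183.9 Fg [7.2 0.4] -2.2 w 0.0003 yaw_y -22.51 xz -1.0
```

View pics/w4.png

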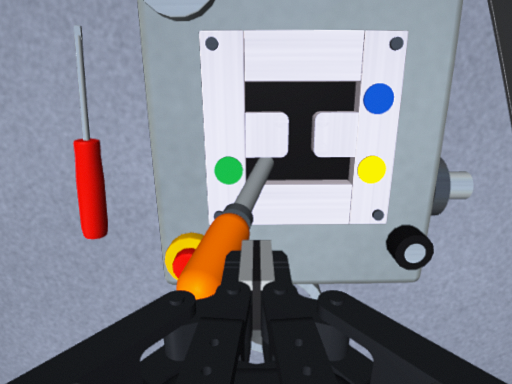

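```bash

python3 -m creep '[[[0,-0.03,0],[0,0,0],0],[[0,-0.03,0],[0,0,0],0],[[0,0,0],[0,0,0],0],[[0,0,0],[0,0,0],0],[[0,0,0],[0,0,0],0]]'
python3 -c "from h import *;st()"
```

```text
time_s: 14.63
tcp_pos: [0.5684, -0.1251, 0.1841]
tcp_rot: [0.589, 0.392, -0.587, 0.394]
wrist_force: [9.5, -4.2, -2.5]
gripper_width: 0.0002
t 14.63 tcp gear mm [-29.4 -45.7] z 184.1 Fg [10.4 -0.3] -2.5 w 0.0002 yaw_y -22.51 xz -1.0
```

The force now rises steadily (10 N) with little movement, so the lever is against its end stop. Backing off and moving clear to check.

```bash

python3 -m creep '[[[0,0.4,0],[0,0,0],0],[[0,0.8,0],[0,0,0],0],[[-0.8,0.2,0],[0,0,0],0],[[-1,0,0],[0,0,0],0],[[-1,0,0],[0,0,0],0]]'
python3 -m creep '[[[-0.6,0,-1],[0,0,0],0],[[0,0,-1],[0,0,0],0],[[0,0,-1],[0,0,0],0],[[0,-0.5,-1],[0,0,0],0],[[0,-1,-1],[0,0,0],0]]'
python3 -m creep '[[[0,-1,-1],[0,0,0],0],[[0,-1,-1],[0,0,0],0],[[0,-1,0],[0,0,0],0],[[0,-1,0],[0,0,0],0],[[0,0,0],[0,0,0],0]]'
python3 - <<'E'
from h import *
st();lever('l20')
t,_=optics.read_camera('top');cv2.imwrite('pics/t20.png',t[:,:,::-1])
cv2.imwrite('pics/t20z.png',cv2.resize(t[110:220,210:330,::-1],None,fx=5,fy=5,interpolation=cv2.INTER_CUBIC))
E
```

```text
time_s: 15.05
tcp_pos: [0.5992, -0.1378, 0.2538]
tcp_rot: [-0.587, -0.394, 0.589, -0.392]
wrist_force: [-0.3, -0.2, 0.6]
gripper_width: 0.0001
time_s: 15.47
tcp_pos: [0.6135, -0.0075, 0.268]
tcp_rot: [-0.588, -0.393, 0.589, -0.392]
wrist_force: [-0.1, 0.2, -0.5]
gripper_width: -0.0004
time_s: 15.88
tcp_pos: [0.5358, 0.0782, 0.2689]
tcp_rot: [-0.587, -0.394, 0.588, -0.393]
wrist_force: [0.7, -0.6, 0.4]
gripper_width: 0.0004
t 15.88 tcp gear mm [-137.1  129.8] z 268.9 Fg [ 0.9 -0.3] 0.4 w 0.0004 yaw_y -22.38 xz -1.0
orange 66 [238.91 204.52] off mm [1.7 1.2] 2 grip mm [-49.4 -46.3 182.9] fore -0.256 side -0.248
```

View pics/l20.png

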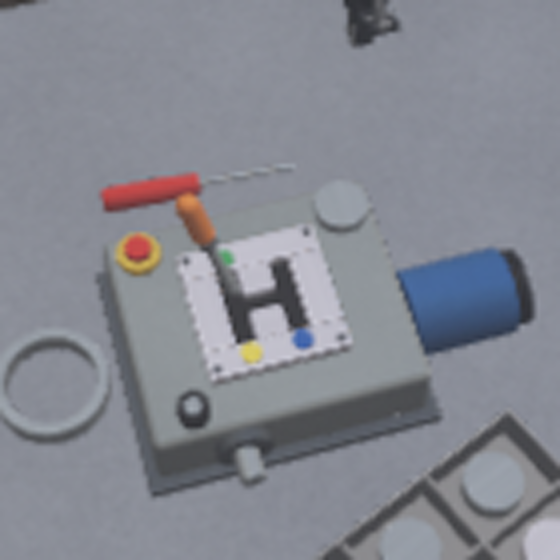

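View pics/t20.png

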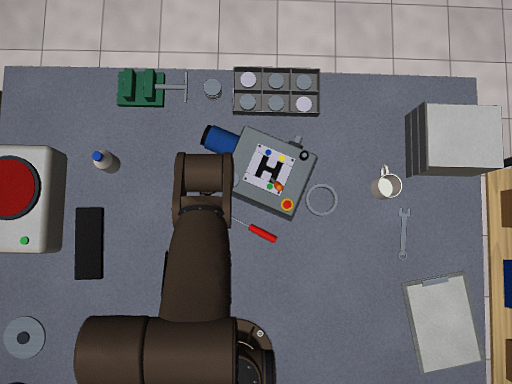

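The views agree: fore ≈ −0.256, side ≈ −0.248. That puts the shaft about 26 mm from the green dot, and the loose things look unmoved. The arm is clear.

```bash
python3 -c "from rig import arm;print(arm.hand_in())"
```

```text
the job is handed in; nothing more can be done
None
```

The lever is home in the green-dotted near-right slot, and I handed the job in at about 16 s of the 58 s allowed. I pushed it with the shut fingers only: from the near side into the cross lane, then along the lane from its left, then from the far side down to the end stop.

- **Lever position:** the last scene picture gives fore ≈ −0.256 and side ≈ −0.248 rad. That puts the shaft about 26 mm from the green dot (limit 30 mm, about 25 mm at the very end).
- **End stop:** during the final push the force rose to about 10 N with almost no movement.
- **Robot:** it stood about 0.2 m from the lever with only sensor noise on the wrist force. Of the forces I read, the largest was about 17 N.
- **Loose things:** nothing looked moved in the last pictures. I compared them by eye rather than measuring each one, and the caliper case was not singled out. The stop button was never approached below grip height.

**What disagreed:**
- The first push gave 16.5 N upward, because the finger knuckles caught the grip's round top. I backed off, raised the tool 12 mm, and it did not recur.
- The scene camera sat about 2 mm off the dot-based frame, so I corrected its readings for that.
- Grip readings taken while the fingers hid part of the grip read several millimetres too far forward, so I re-measured after backing off.

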